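# Index the specimen table one station on

## Task

Bring the dish with the tall pointed crystal under the magnifier: pull the sprung index knob up, turn the specimen table by it, and let the pin drop fully home in the next hole, so that the table is locked with the crystal under the lens. Never force the pin: have it clear of its hole before turning, and do not drive it hard into the rim or against the side of a hole. Leave the dishes in their seats, do not disturb the other things on the bench, and let go at the end.

Things in the scene. Friction and masses are not known exactly. Their poses are not given: they have to be found in the camera images.
- table_axis (a point): Indexing specimen table: aluminium turntable, 224 mm across, on a round grey base clamped to the bench. This point: on its upright turning axis, level with the turntable's upper face, 32 mm above the bench. Its x axis (yaw) points to the magnifier. Pushed round at the knob, either way, it takes 1 to 3 N with the pin clear, 2 to 7 N while the pin's end slides on the rim.
- index_base: Fixed base, 300 mm across; rim face 20 mm above the bench. Flush steel index blocks, 60 x 30 mm, each with a 12 mm hole 130 mm from the axis, are clamped in the rim: the pin's first hole is straight opposite the magnifier, the next one either way is set by hand 56 to 64 degrees from it. The six seats stand at exact 60 degree steps, 75 mm from the axis. Origin on the axis at bench height, x to the magnifier.
- lens_spot (a point): The spot under the middle of the magnifier, 75 mm from the table's axis, 40 mm above the bench (fixed to the base). The magnifier: a lens in a black ring 84 mm across, underside 174 mm above the bench, on an arm from a column 14 mm thick, 208 mm high, 185 mm from the axis on the far side.
- index_knob (a point): Centre of the index pin's black ribbed pull knob: upright cylinder, 26 mm diameter, 24 mm high, centre 72 mm above the bench when home. It stands on the turntable's 36 mm wide lug (top 32 mm above the bench), 130 mm from the axis, over a 20 mm round steel housing, and goes round with the turntable. At the start it is on the side away from the magnifier.
- index_pin (a joint): How far the pin is pulled up, m: 0 home in a hole, 0.008 when its flat end (10 mm thick) rests on the rim, 0.012 at the upper stop. A spring drives it down, 6.5 N when home to 9.5 N at the stop. Let go within 1 mm of a hole it snaps home and locks the turntable; elsewhere it rests on the rim and slides along until it meets a hole.
- crystal_dish_mid (a point): Middle (half-way up) of the clear dish that holds one upright six-sided pointed crystal 46 mm tall. Dish: 60 mm across, 13 mm high, loose in a seat; this point is 38.5 mm above the bench. At the start it is in the seat next to the magnifier, on one side or the other.
- slab_dish_mid (a point): Middle of a like dish with a flat two-layered slab of the same stone, in the seat next to the magnifier on the other side.
- pebble_dish_mid (a point): Middle of a like dish with three round pebbles of the same stone, under the magnifier at the start.
- spare_dish: Empty clear dish 60 mm across, 13 mm high, on the grey tray on the left (a bystander). Origin under its centre.
- tweezers: Steel tweezers, 115 mm long, 8 mm high, lying beside the base on the right (a bystander). Origin under the middle, x towards the tips.
- sample_cup: Clear cup, 44 mm across, 55 mm high, standing beside the base on the left (a bystander). Origin under its centre.
- spoon: White plastic spoon, 110 mm long, on the tray (a bystander). Origin under the middle.
- pen: Black pen, 135 mm long, lying on the right (a bystander). Origin under the middle.
- calculator: Black calculator, 155 x 78 x 14 mm, lying on the right (a bystander). Origin under its centre.
There are look-alikes about, which are no part of the job. What is shaped like the part that bears crystal_dish_mid but green or purple is not meant.

How it is judged:
On the way, in this order (a step that is already met when the one before it is completed fails the run):
1. the index pin is pulled up out of its hole (at least 7 mm) (value of joint index_pin above 0.007 m), for 0.1 s.
2. the crystal's dish is under the magnifier (within 12 mm, seen from above) with the pin home (within 2 mm) (horizontal distance between crystal_dish_mid and lens_spot below 0.012 m and value of joint index_pin below 0.002 m), for 0.2 s.
At the end, for the whole second after the job is handed in: The dish with the tall pointed crystal is under the magnifier (its centre within 12 mm of the lens spot, seen from above), the index pin is fully home in its hole (within 2 mm) and at rest, and all three dishes lie flat in their seats (heights within about 2.5 mm, tilt under 0.08 rad) (all of step 2 and velocity of joint index_pin below 0.005 m/s and z of crystal_dish_mid in the frame of table_axis between 0.004 and 0.0095 m and angle between each of crystal_dish_mid, slab_dish_mid, pebble_dish_mid's own z axis and vertical below 0.08 rad and z of slab_dish_mid in the frame of table_axis between 0.004 and 0.0095 m and z of pebble_dish_mid in the frame of table_axis between 0.004 and 0.0095 m); the robot touches nothing.
It fails at once if the index pin is forced against the rim (more than 40 N) (contact force between index_pin and index_base above 40 N).
It fails at once if a dish is lifted out of its seat (more than 9 mm), tipped (more than 0.3 rad) or falls off (z of any of crystal_dish_mid, slab_dish_mid, pebble_dish_mid in the frame of table_axis above 0.016 m or z of any of crystal_dish_mid, slab_dish_mid, pebble_dish_mid in the frame of table_axis below -0.004 m or angle between any of crystal_dish_mid, slab_dish_mid, pebble_dish_mid's own z axis and vertical above 0.3 rad).
It fails at once if a bystander is moved more than 15 mm (distance of any of spare_dish, tweezers, sample_cup, spoon, pen, calculator from where it was at the start of the episode above 0.015 m).
It also fails if it takes over 42 s, if anything falls off the work surface, if the arm or the gripper's body presses on something with over 40 N, if the wrist force passes 120 N, or if a joint passes its speed limit or range.

## Robot

A 6-joint arm with a two-finger parallel gripper is mounted at the origin on the work surface. World frame = base frame: x ahead of the robot, y to its left, z up, the work surface at z = 0. Lengths are in m, angles in rad, forces in N, time in s.
With the tool pointing down it reaches from about 0.3 to 0.875 m from the base axis. Payload 6.4 kg.
Tool frame: the origin (TCP) lies at the centre of the arm's flange, where the gripper is bolted on; the fingertips stand 173 mm ahead of it and the grasp point (between the pads) lies ctrl.grip_point_offset ahead of it (ctrl.grip_point_offset is the distance from the TCP to the grasp point, in m); z points along the fingers, y is the direction in which the jaws open and shut (so a half turn about z gives the same grasp; the last joint's range is limited). The gripper opens to 85 mm and grips with 20 to 120 N. Pads are 22 mm wide; open, the fingers measure 114 mm over their backs; the gripper's body (76 mm by 85 mm) begins 54 mm behind the grasp point. The pads swing forward as they close: fully open they stand 13 mm farther back than shut.
Start: joints at [1.053, 0.181, 1.607, -0, 1.354, -0.206], TCP at [0.176, 0.547, 0.405] pointing down, gripper open.
Joint ranges: [-2.99, 2.99], [-0.89, 2.07], [0.3, 2.58], [-1.14, 4.28], [0, 2.63], [-3.12, 3.12]. Speed limits (rad/s): [2.57, 2.57, 3.01, 3.14, 3.14, 3.14].

## Interface

Orientations are given as a unit quaternion [w, x, y, z].
In Python, from bench import ctrl, cams, boxes_of, landmark_of gives the robot as it stands.
- The arm moves only by the shell command python3 -m handwheel 'ROWS'. ROWS is JSON, a list of rows, each an object with "offset": the shift along the tool's x, y, z in m, a list of three; "spin": the turn about the tool's z in degrees; "grip": the opening, from 0 (shut) to 1 (fully open). A call has 1 to 20 rows; each row is the pose to reach, as a shift and turn from the pose commanded when the call began, along the tool's axes at that moment; what a row does not reach only later rows make up. A row lasts 1/8 s, in which the tool goes at most 62.5 mm and 10.7 degrees, less where a joint would pass 70% of its speed; a pose out of reach is approached as far as the arm can. A call with a gripper value outside its range is refused whole. The fingers move at their own pace and stop on an object; the grip force is fixed at half the most. Time passes only in rows, so rows that repeat a pose let the fingers close. It gives the time, the measured TCP pose, the force and the opening at its end, in the units of the state.
- ctrl.get_obs(): the state, without advancing time (a new reading comes with each control period).
- cams.camera(name): name is "scene" or "top"; returns a dict with "color" (400x640x3 uint8, red, green, blue), "camera_matrix" (3x3 intrinsics, pixels), "view" (4x4, takes a point from world to camera coordinates). Camera axes: x right, y up, looking along -z (the intrinsics and any distortion apply to the point x, -y, -z); pixel columns grow to the right and rows downward; lengths in m; the calibration is good to about 2 mm. A picture is of the moment at which its call begins. There is no depth.
- ctrl.hand_in(): hands the job in, once; it reports no verdict.
Trained networks look in a picture, given as the dict that the camera call returned (one of the last four; its "shot" number tells which), for a name from the list of things; names that differ only in an ending like _2 or _b are one class to them, and where a whole thing is asked for, a point or a joint stands for the part that bears it (a point fixed in the world has none). Each returns a list of dicts, best first, with "confidence" (0 to 1); they miss things now and then, are a little off and sometimes report something else, mostly with a low value. They report only what shows in the picture. A call takes as long as a camera call. They do not tell look-alikes from the thing itself.
- boxes_of(picture, thing): "uv" ([column, row] in pixels, amid what is visible of it).
- landmark_of(picture, thing): "uv" ([column, row] in pixels: a listed point, or the origin of a listed thing).
The state is a dict: "time_s": time; "q": joint angles; "dq": joint speeds; "joint_efforts": joint torques, N m; "eef_pos": TCP position; "eef_rot": TCP orientation; "wrist_force": force on the tool from outside, world axes, zero at the start; "torque": the same for the moment, N m; "opening": opening from 0.0 (shut) to 1.0 (fully open).
Only numpy, scipy, OpenCV 4.12 (cv2) and the standard library are available. Lean on these libraries where they do the work, as an engineer would, in place of code of your own. Each camera call takes 0.05 s, during which the arm holds its last target.

## Working session

There is one attempt and no reset: what is moved stays moved. The work goes in short steps, Python scripts to look and compute and a shell command to move; the robot and the scene stay as the last step left them, time stands still between calls to the robot, and variables do not carry over. Pictures are saved under pics/ and viewed, and the job is handed in when it is done.

```bash
ls; mkdir -p pics
cat > h.py <<'E'
import numpy as np,cv2
from bench import ctrl,cams,boxes_of,landmark_of
def ray(p,uv):
    K=np.array(p["camera_matrix"]);V=np.array(p["view"])
    d=np.linalg.solve(K,[uv[0],uv[1],1.]);d=np.array([d[0],-d[1],-d[2]])
    R=V[:3,:3];c=-R.T@V[:3,3];return c,R.T@d
def atz(p,uv,z):
    c,d=ray(p,uv);return c+d*(z-c[2])/d[2]
def proj(p,X):
    K=np.array(p["camera_matrix"]);V=np.array(p["view"])
    q=V[:3,:3]@np.array(X)+V[:3,3];q=K@np.array([q[0],-q[1],-q[2]]);return q[:2]/q[2]
def save(p,n):cv2.imwrite("pics/"+n,p["color"][:,:,::-1])
E
python3 - <<'E'
from h import *
zs={"table_axis":.032,"lens_spot":.04,"index_knob":.072,"crystal_dish_mid":.0385,"slab_dish_mid":.0385,"pebble_dish_mid":.0385,"index_base":0,"sample_cup":0,"tweezers":0}
print(ctrl.get_obs(),ctrl.grip_point_offset)
for c in("top","scene"):
    p=cams.camera(c);save(p,c+"0.png");print(c,p.keys())
    for n,z in zs.items():
        for r in landmark_of(p,n)[:4]:print(n,np.round(r["uv"],1),round(r["confidence"],2),atz(p,r["uv"],z).round(4))
E
```

```text
pics
{'time_s': 0.0, 'q': array([ 1.05269319e+00,  1.81545460e-01,  1.60800064e+00,  2.89879884e-05,
        1.35382513e+00, -2.06276160e-01]), 'dq': array([-0.00056317, -0.0002355 , -0.00109841, -0.00011692,  0.00029444,
       -0.00055934]), 'joint_efforts': array([-1.69969815e-03, -4.44874299e+01, -3.51335299e+01, -4.39744817e-04,
        9.05485213e-03, -2.12524935e-05]), 'eef_pos': array([0.17624644, 0.5470555 , 0.40378497]), 'eef_rot': array([-3.28327471e-04,  1.55285604e-01,  9.87869217e-01, -8.26577809e-04]), 'wrist_force': array([ 0.80574019,  0.4328889 , -0.2132847 ]), 'torque': array([ 0.01334521, -0.02394612,  0.02622631]), 'opening': 0.9976038258568247} 0.1547
top dict_keys(['color', 'camera_matrix', 'view', 'shot'])
table_axis [318.5 180.1] 0.81 [0.5955 0.0316 0.032 ]
table_axis [189.3 177.8] 0.58 [0.6141 0.4357 0.032 ]
lens_spot [310.8 155.2] 0.73 [0.6744 0.0537 0.04  ]
index_knob [329.9 215.6] 0.38 [4.771e-01 1.000e-04 7.200e-02]
crystal_dish_mid [333.2 164.8] 0.85 [ 0.6417 -0.0156  0.0385]
crystal_dish_mid [419.3 158.6] 0.69 [ 0.6542 -0.2858  0.0385]
crystal_dish_mid
[... 631 characters left out ...]
27 0.053  0.04  ]
index_knob [345.7 203.8] 0.62 [0.4702 0.0124 0.072 ]
crystal_dish_mid [282.5 234.5] 0.93 [ 0.6553 -0.0251  0.0385]
crystal_dish_mid [209.5 220.7] 0.73 [ 0.7781 -0.1959  0.0385]
crystal_dish_mid [226.8 196.8] 0.63 [ 0.6902 -0.2649  0.0385]
crystal_dish_mid [287.3 185.5] 0.55 [ 0.5182 -0.2007  0.0385]
slab_dish_mid [327.5 259.4] 0.79 [0.6211 0.1167 0.0385]
pebble_dish_mid [294.6 255.8] 0.62 [0.6757 0.057  0.0385]
index_base [312.9 249.3] 0.84 [0.6038 0.0364 0.    ]
index_base [284.  236.1] 0.3 [ 0.6339 -0.0537  0.    ]
sample_cup [372.4 302.9] 0.9 [0.6044 0.2564 0.    ]
tweezers [225.5 175.8] 0.52 [ 0.6177 -0.4262  0.    ]
tweezers [262.  209.9] 0.48 [ 0.6198 -0.1903  0.    ]
```

Run:
```python
import cv2
a=cv2.imread("pics/top0.png");cv2.imwrite("pics/topc.png",cv2.resize(a[110:250,220:420],(800,560),interpolation=cv2.INTER_CUBIC))
b=cv2.imread("pics/scene0.png");cv2.imwrite("pics/scenec.png",cv2.resize(b[150:330,200:440],(800,600),interpolation=cv2.INTER_CUBIC))
```

```text
(no output)
```

View pics/topc.png

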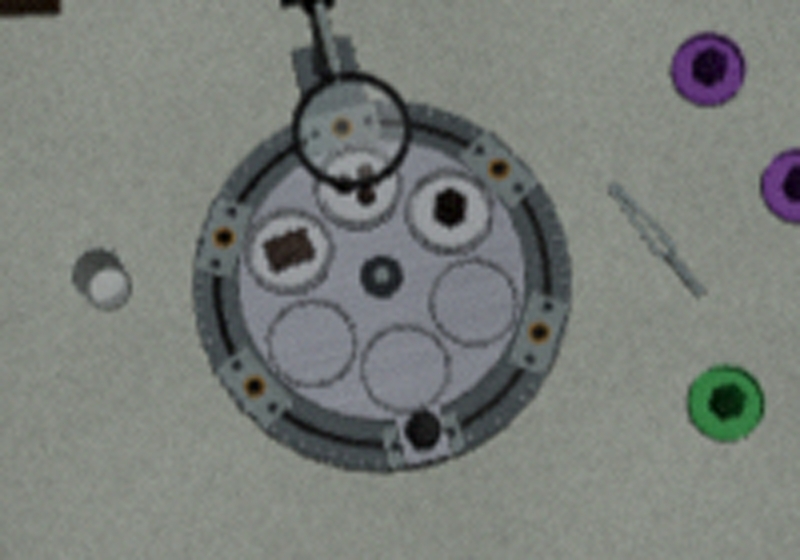

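View pics/scenec.png

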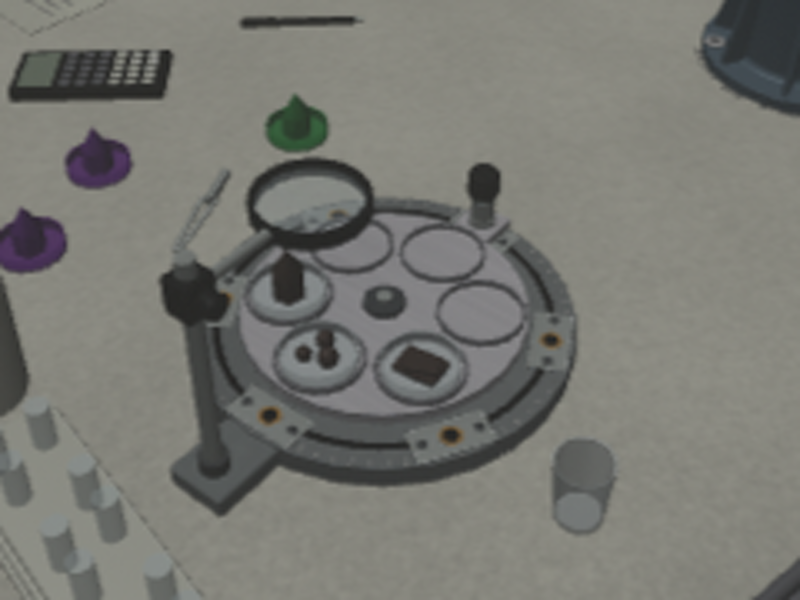

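View pics/scene0.png

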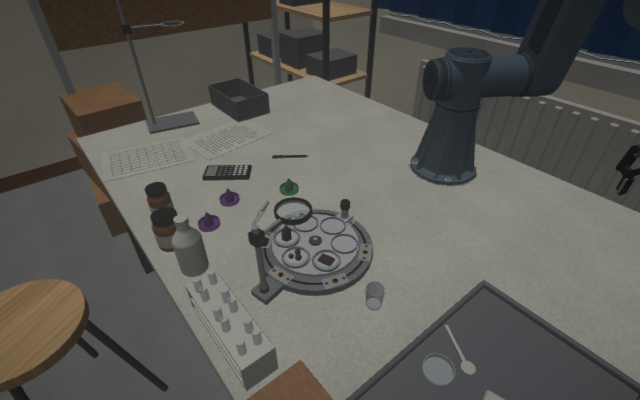

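The dish that is meant is the clear one on the turntable at top px (333,165) and scene px (282,235). It holds a tall dark point and sits in the seat right of the lens. The green one (scene 289,187) and the purple ones (209,220 and 229,197) are off the table and only look similar. The table therefore has to turn counter-clockwise seen from above, which takes the knob to the hole at about top px (354,192). Next I'll measure the holes and the axis precisely.

Run:
```python
from h import *
from scipy.optimize import least_squares
P={c:cams.camera(c) for c in("top","scene")}
ax=np.array([.600,.038]);pts={}
for c,p in P.items():
    I=p["color"].astype(float);sat=I[:,:,0]-I[:,:,2]
    w=np.clip(sat-25,0,None)
    n,l,st,ce=cv2.connectedComponentsWithStats((w>0).astype(np.uint8))
    for i in range(1,n):
        m=l==i;ys,xs=np.nonzero(m);ww=w[m];uv=np.array([(xs*ww).sum(),(ys*ww).sum()])/ww.sum()
        X=atz(p,uv,.02);r=np.hypot(*(X[:2]-ax))
        if .105<r<.155 and st[i,4]>=3:print(c,uv.round(1),st[i,4],X.round(4),round(r,4),np.degrees(np.arctan2(*(X[:2]-ax)[::-1])).round(1));pts.setdefault(c,[]).append(X[:2])
for c,v in list(pts.items())+[("both",sum(pts.values(),[]))]:
    v=np.array(v);f=least_squares(lambda a:np.hypot(*(v-a).T)-.13,ax,loss="soft_l1",f_scale=.003)
    print(c,f.x.round(4),(f.fun*1e3).round(1),np.degrees(np.arctan2(*(v-f.x).T[::-1])).round(1))
for c,p in P.items():
    for n,z in(("index_knob",.072),("crystal_dish_mid",.0385),("slab_dish_mid",.0385),("table_axis",.032)):
        for r in landmark_of(p,n)[:1]+boxes_of(p,n)[:1]:print(c,n,np.round(r["uv"],1),atz(p,r["uv"],z).round(4))
a=P["scene"]["color"][195:235,325:365,::-1];cv2.imwrite("pics/kn.png",cv2.resize(a,(500,500),interpolation=cv2.INTER_CUBIC))
# black knob in top
p=P["top"];g=p["color"].max(2)[200:235,315:345];m=g<45;ys,xs=np.nonzero(m);print("dark",xs.mean()+315,ys.mean()+200,m.sum(),atz(p,(xs.mean()+315,ys.mean()+200),.08).round(4))
```

```text
top [343.9 151.9] 18 [ 0.6879 -0.0516  0.02  ] 0.1255 -45.6
top [275.6 168.8] 20 [0.6385 0.1666 0.02  ] 0.1343 73.3
top [354.1 192.8] 20 [ 0.5543 -0.0788  0.02  ] 0.1254 -111.3
top [283.3 205.8] 16 [0.5193 0.1435 0.02  ] 0.1328 127.4
scene [268.3 238.1] 3 [ 0.682  -0.0547  0.02  ] 0.1237 -48.5
scene [365.5 251.6] 16 [0.5175 0.1431 0.02  ] 0.1336 128.1
scene [280.7 273.9] 20 [0.7263 0.0695 0.02  ] 0.1302 14.0
scene [335.3 279.9] 21 [0.6375 0.1652 0.02  ] 0.1326 73.6
top [0.5998 0.0427] [-1.  -0.1 -0.2 -1. ] [ -47.    72.7 -110.5  128.6]
scene [0.5983 0.0422] [-1.9 -0.8  0.9 -0.9] [-49.2 128.7  12.   72.3]
both [0.5989 0.0425] [-0.4  0.3 -0.7 -1.4 -2.1 -0.6  0.3 -1.4] [ -46.6   72.3 -110.2  128.2  -49.5  129.    12.    72.5]
top index_knob [329.  217.4] [0.4718 0.003  0.072 ]
top crystal_dish_mid [400.  208.7] [ 0.4973 -0.216   0.0385]
top crystal_dish_mid [396.7 126.5] [ 0.7615 -0.2213  0.0385]
top slab_dish_mid [291.4 174.8] [0.6133 0.1155 0.0385]
top slab_dish_mid [292.4 173.4] [0.6177 0.1123 0.0385]
top table_axis [312.5 179.4] [0.5982 0.0503 0.032 ]
top table_axis [313.4 183.1] [0.5863 0.0477 0.032 ]
scene index_knob [348.5 202.1] [0.4591 0.0116 0.072 ]
scene crystal_dish_mid [284.7 234.7] [ 0.6513 -0.0209  0.0385]
scene crystal_dish_mid [207.2 223.2] [ 0.7875 -0.1901  0.0385]
scene slab_dish_mid [323.  259.2] [0.6291 0.1094 0.0385]
scene slab_dish_mid [325.7 257.5] [0.6204 0.1091 0.0385]
scene table_axis [315.1 241.3] [0.6011 0.0429 0.032 ]
scene table_axis [308.8 248. ] [0.6285 0.0521 0.032 ]
dark 328.8395061728395 216.0 81 [0.4749 0.0035 0.08  ]
```

Run:
```python
import cv2
a=cv2.imread("pics/top0.png");b=cv2.imread("pics/scene0.png")
cv2.imwrite("pics/conf.png",cv2.hconcat([cv2.resize(a[145:185,310:350],(400,400),interpolation=cv2.INTER_CUBIC),cv2.resize(b[215:255,262:302],(400,400),interpolation=cv2.INTER_CUBIC)]))
```

```text
(no output)
```

View pics/conf.png

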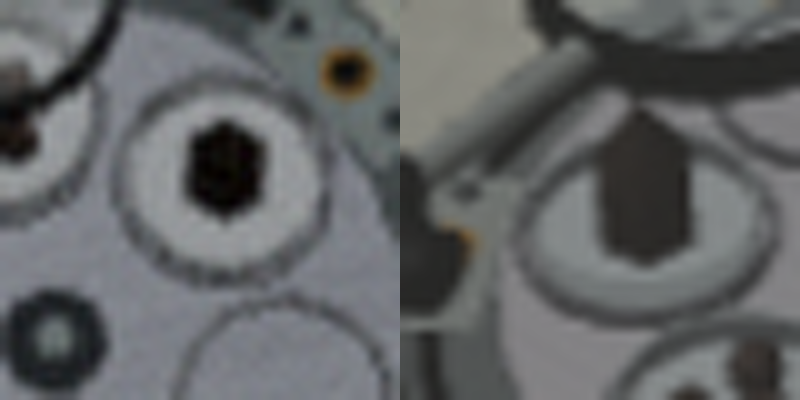

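Run:
```python
from h import *
P={c:cams.camera(c) for c in("top","scene")}
for c,(x0,x1,y0,y1) in(("top",(312,342,203,230)),("scene",(335,356,195,213))):
    p=P[c];g=p["color"].max(2)[y0:y1,x0:x1]
    for th in(30,40,50,60):
        n,l,st,ce=cv2.connectedComponentsWithStats((g<th).astype(np.uint8))
        if n<2:continue
        i=1+st[1:,4].argmax();uv=ce[i]+[x0,y0];print(c,th,uv.round(1),st[i,:],atz(p,uv,.072).round(4),atz(p,uv,.08).round(4))
p=P["top"];print(atz(p,(305.5,141.75),.02),atz(p,(315.25,179.25),.034))
ims=[]
for c,o,s in(("top",(305,195),45),("scene",(325,185),45)):
    ims.append(cv2.resize(P[c]["color"][o[1]:o[1]+s,o[0]:o[0]+s,::-1],(400,400),interpolation=cv2.INTER_NEAREST))
cv2.imwrite("pics/kn2.png",cv2.hconcat(ims))
for c in P:print(c,proj(P[c],(.4718,.0155,.072)),proj(P[c],(.4718,.0155,.084)),proj(P[c],(.4718,.0155,.06)))
```

```text
top 30 [324.7 217.5] [10 10  7  9 41] [0.4718 0.0157 0.072 ] [0.4707 0.0158 0.08  ]
top 40 [325.4 217.1] [10 10  8  9 57] [0.4731 0.0138 0.072 ] [0.472  0.0139 0.08  ]
top 50 [325.4 217. ] [10 10  8  9 60] [0.4734 0.0137 0.072 ] [0.4723 0.0137 0.08  ]
top 60 [325.3 217. ] [ 9 10  9  9 64] [0.4732 0.014  0.072 ] [0.4721 0.0141 0.08  ]
scene 50 [344.7 204.5] [ 6  5  9 11 77] [0.4744 0.0132 0.072 ] [0.4816 0.0207 0.08  ]
scene 60 [344.8 204.6] [ 6  4  9 12 88] [0.4745 0.0137 0.072 ] [0.4817 0.0212 0.08  ]
[0.72514136 0.0701016  0.02      ] [0.59802836 0.04165235 0.034     ]
top [324.79932868 217.50522441] [324.80909988 216.95396401] [324.7897316  218.04666177]
scene [346.02103763 204.55469478] [346.20029777 201.04941845] [345.84436278 208.00941824]
```

View pics/kn2.png

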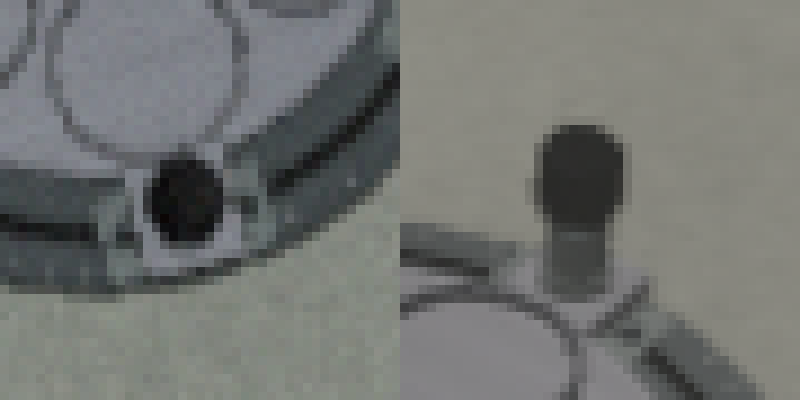

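Both cameras put the knob at (0.4725, 0.0145) and the axis at about (0.5985, 0.042). The target hole is at −110.4°, a step of about 57°. I'll move above the knob with the jaws tangential.

```bash
python3 -m handwheel '[{"offset":[-0.045,-0.042,0.0],"spin":10,"grip":0.6},{"offset":[-0.09,-0.083,0.01],"spin":20,"grip":0.6},{"offset":[-0.134,-0.125,0.02],"spin":30,"grip":0.6},{"offset":[-0.178,-0.166,0.03],"spin":40,"grip":0.6},{"offset":[-0.223,-0.208,0.04],"spin":50,"grip":0.6},{"offset":[-0.267,-0.25,0.05],"spin":60,"grip":0.6},{"offset":[-0.312,-0.291,0.06],"spin":70,"grip":0.6},{"offset":[-0.356,-0.333,0.07],"spin":80,"grip":0.6},{"offset":[-0.4,-0.374,0.075],"spin":90,"grip":0.6},{"offset":[-0.4456,-0.4161,0.075],"spin":100,"grip":0.6},{"offset":[-0.4456,-0.4161,0.075],"spin":110,"grip":0.6},{"offset":[-0.4456,-0.4161,0.075],"spin":120,"grip":0.6},{"offset":[-0.4456,-0.4161,0.075],"spin":130,"grip":0.6},{"offset":[-0.4456,-0.4161,0.075],"spin":140,"grip":0.6},{"offset":[-0.4456,-0.4161,0.075],"spin":150,"grip":0.6},{"offset":[-0.4456,-0.4161,0.075],"spin":150,"grip":0.6},{"offset":[-0.4456,-0.4161,0.075],"spin":150,"grip":0.6}]'
cat > st.py <<'E'
from h import *
from scipy.spatial.transform import Rotation as R
o=ctrl.get_obs();q=o["eef_rot"];M=R.from_quat([q[1],q[2],q[3],q[0]]).as_matrix()
print("t",round(o["time_s"],2),"pos",o["eef_pos"].round(4),"xt",M[:,0].round(3),"yt",M[:,1].round(3),"zt",M[:,2].round(3),"yaw_y",np.degrees(np.arctan2(M[1,1],M[0,1])).round(2),"F",o["wrist_force"].round(1),"T",o["torque"].round(2),"op",round(o["opening"],3),"q",o["q"].round(2))
E
python3 st.py
python3 - <<'E'
from h import *
for c in("top","scene"):
    p=cams.camera(c);save(p,c+"1.png")
E
```

```text
time_s: 4.12
eef_pos: [0.4729, 0.0146, 0.3298]
eef_rot: [0.0, 0.994, 0.107, 0.0]
wrist_force: [0.3, 0.5, -1.0]
opening: 0.603
t 4.12 pos [0.4729 0.0146 0.3298] xt [0.977 0.214 0.   ] yt [ 0.214 -0.977  0.   ] zt [ 0. -0. -1.] yaw_y -77.67 F [ 0.3  0.5 -1. ] T [-0.02 -0.01  0.02] op 0.603 q [-0.22  0.04  1.93 -0.    1.18  1.13]
```

View pics/scene1.png

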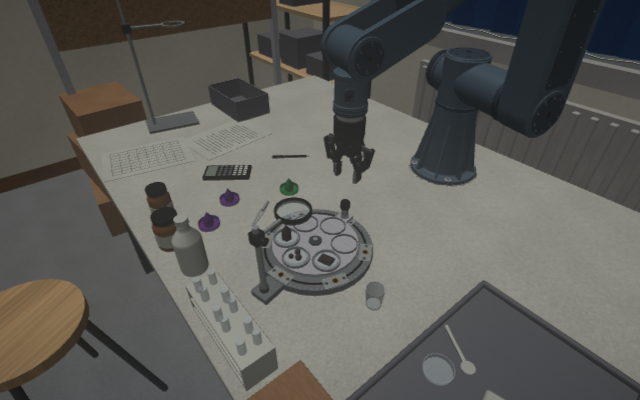

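The scene view shows the open gripper above the knob, fingertips at about (347,178) and the knob at (345,205). I'll descend.

```bash
python3 -m handwheel '[{"offset":[0,0,0.04],"spin":0,"grip":0.6},{"offset":[0,0,0.07],"spin":0,"grip":0.6},{"offset":[0,0,0.09],"spin":0,"grip":0.6},{"offset":[0,0,0.101],"spin":0,"grip":0.6},{"offset":[0,0,0.101],"spin":0,"grip":0.6}]'
python3 st.py
python3 - <<'E'
from h import *
for c in("scene","top"):
    p=cams.camera(c);save(p,c+"2.png")
    o=(300,160,90) if c=="scene" else (290,170,90)
    cv2.imwrite("pics/z2%s.png"%c,cv2.resize(p["color"][o[1]:o[1]+70,o[0]:o[0]+o[2],::-1],(720,560),interpolation=cv2.INTER_CUBIC))
E
```

```text
time_s: 4.85
eef_pos: [0.4727, 0.0146, 0.2283]
eef_rot: [-0.0, 0.994, 0.106, -0.001]
wrist_force: [0.0, 0.7, 1.1]
opening: 0.599
t 4.85 pos [0.4727 0.0146 0.2283] xt [ 0.978  0.211 -0.001] yt [ 0.211 -0.978 -0.001] zt [-0.001  0.    -1.   ] yaw_y -77.83 F [0.  0.7 1.1] T [ 0.03 -0.05 -0.02] op 0.599 q [-0.22  0.21  1.99  0.    0.95  1.14]
```

View pics/z2scene.png

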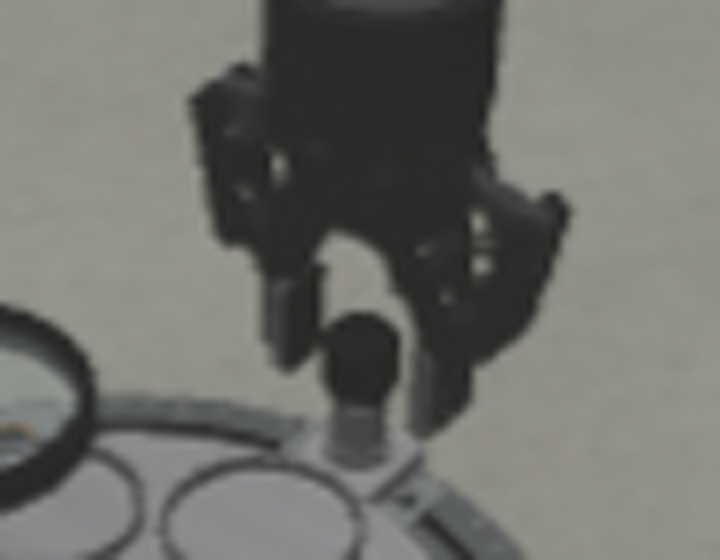

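The knob sits between the pads (crop px 360,355). I'll close.

```bash
python3 -m handwheel '[{"offset":[0,0,0],"spin":0,"grip":0.4},{"offset":[0,0,0],"spin":0,"grip":0.34},{"offset":[0,0,0],"spin":0,"grip":0.2},{"offset":[0,0,0],"spin":0,"grip":0.2},{"offset":[0,0,0],"spin":0,"grip":0.2}]'
python3 st.py
```

```text
time_s: 5.58
eef_pos: [0.4732, 0.0143, 0.2296]
eef_rot: [0.0, 0.994, 0.106, 0.001]
wrist_force: [-1.5, -0.8, 4.4]
opening: 0.281
t 5.58 pos [0.4732 0.0143 0.2296] xt [0.978 0.21  0.001] yt [ 0.21  -0.978  0.001] zt [ 0.001 -0.001 -1.   ] yaw_y -77.85 F [-1.5 -0.8  4.4] T [-0.17  0.25  0.01] op 0.281 q [-0.22  0.2   1.99 -0.    0.95  1.14]
```

```bash
python3 -m handwheel '[{"offset":[0,0,-0.003],"spin":0,"grip":0.2},{"offset":[0,0,-0.006],"spin":0,"grip":0.2},{"offset":[0,0,-0.009],"spin":0,"grip":0.2},{"offset":[0,0,-0.0105],"spin":0,"grip":0.2},{"offset":[0,0,-0.0105],"spin":0,"grip":0.2},{"offset":[0,0,-0.0105],"spin":0,"grip":0.2}]'
python3 st.py;python3 - <<'E'
from h import *
p=cams.camera("scene");save(p,"scene3.png")
cv2.imwrite("pics/z3.png",cv2.resize(p["color"][160:230,300:390,::-1],(720,560),interpolation=cv2.INTER_CUBIC))
E
```

```text
time_s: 6.32
eef_pos: [0.473, 0.0146, 0.2391]
eef_rot: [0.0, 0.994, 0.106, 0.0]
wrist_force: [4.6, -0.8, -8.3]
opening: 0.284
t 6.33 pos [0.473  0.0146 0.2391] xt [0.978 0.21  0.001] yt [ 0.21  -0.978  0.   ] zt [ 0.001  0.    -1.   ] yaw_y -77.88 F [ 4.6 -0.8 -8.3] T [-0.27 -0.84 -0.12] op 0.284 q [-0.22  0.18  1.98  0.    0.97  1.14]
```

View pics/z3.png

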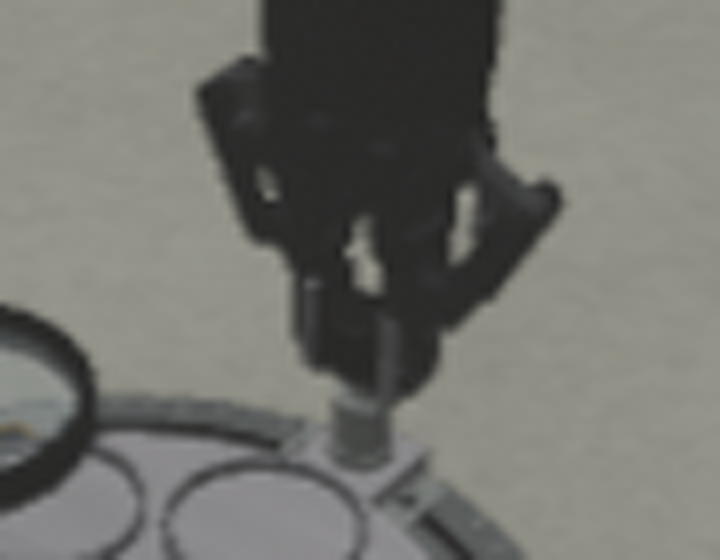

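The pin is up about 9.5 mm, and the wrist reads the spring force of about 9 N. I'll raise it 1 mm more and start the arc. The tool's x points to the axis and y is tangential, so x = r(1−cosθ), y = r·sinθ and spin = −θ.

```bash
python3 -m handwheel '[{"offset":[0,0,-0.001],"spin":0,"grip":0.2},{"offset":[0.0001,0.0045,-0.001],"spin":-2,"grip":0.2},{"offset":[0.0005,0.0113,-0.001],"spin":-5,"grip":0.2},{"offset":[0.0016,0.0203,-0.001],"spin":-9,"grip":0.2},{"offset":[0.0016,0.0203,-0.001],"spin":-9,"grip":0.2}]'
python3 st.py;python3 - <<'E'
from h import *
p=cams.camera("scene");save(p,"scene4.png")
cv2.imwrite("pics/z4.png",cv2.resize(p["color"][160:280,240:400,::-1],(800,600),interpolation=cv2.INTER_CUBIC))
E
```

```text
time_s: 7.0
eef_pos: [0.4789, -0.0051, 0.24]
eef_rot: [-0.0, 0.983, 0.183, 0.0]
wrist_force: [5.5, 1.4, -9.8]
opening: 0.282
t 7.0 pos [ 0.4789 -0.0051  0.24  ] xt [0.933 0.36  0.001] yt [ 0.36  -0.933 -0.   ] zt [ 0.     0.001 -1.   ] yaw_y -68.89 F [ 5.5  1.4 -9.8] T [ 0.03 -0.87 -0.05] op 0.282 q [-0.26  0.19  1.97  0.    0.98  0.94]
```

View pics/z4.png

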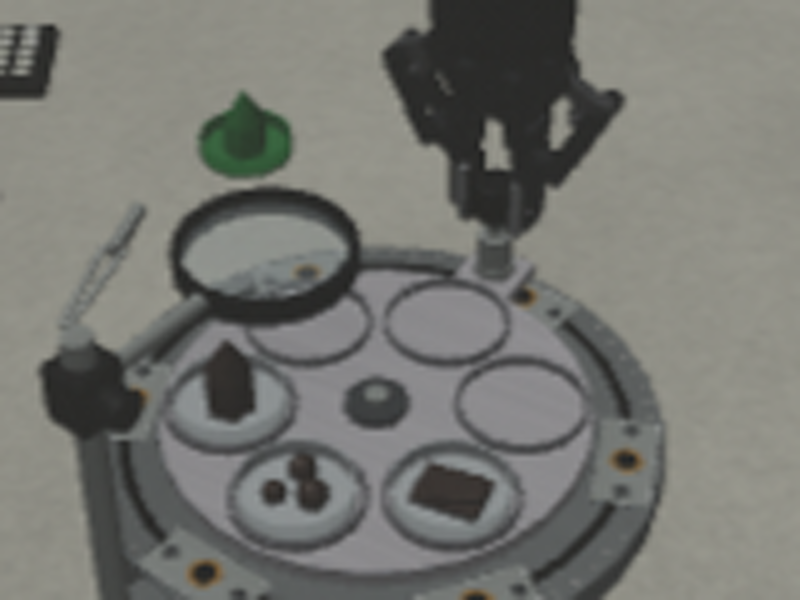

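The knob has left the first hole, now visible at crop (525,296), and the table turns with it. I'll continue to 54°.

```bash
python3 -m handwheel '[{"offset":[0.0001,0.0045,0],"spin":-2,"grip":0.2},{"offset":[0.0005,0.0113,0],"spin":-5,"grip":0.2},{"offset":[0.0016,0.0203,0],"spin":-9,"grip":0.2},{"offset":[0.0033,0.0291,0],"spin":-13,"grip":0.2},{"offset":[0.0057,0.0379,0],"spin":-17,"grip":0.2},{"offset":[0.0086,0.0464,0],"spin":-21,"grip":0.2},{"offset":[0.0121,0.0547,0],"spin":-25,"grip":0.2},{"offset":[0.0162,0.0628,0],"spin":-29,"grip":0.2},{"offset":[0.0209,0.0705,0],"spin":-33,"grip":0.2},{"offset":[0.0261,0.0779,0],"spin":-37,"grip":0.2},{"offset":[0.0318,0.085,0],"spin":-41,"grip":0.2},{"offset":[0.0354,0.0889,0],"spin":-43.4,"grip":0.2},{"offset":[0.0379,0.0916,0],"spin":-45,"grip":0.2},{"offset":[0.0379,0.0916,0],"spin":-45,"grip":0.2}]'
python3 st.py;python3 - <<'E'
from h import *
for c,(x,y,w,hh) in(("scene",(240,160,160,120)),("top",(270,130,120,90))):
    p=cams.camera(c);save(p,c+"5.png")
    cv2.imwrite("pics/z5%s.png"%c,cv2.resize(p["color"][y:y+hh,x:x+w,::-1],(800,600),interpolation=cv2.INTER_CUBIC))
E
```

```text
time_s: 8.8
eef_pos: [0.5468, -0.0764, 0.2396]
eef_rot: [-0.001, 0.838, 0.545, -0.0]
wrist_force: [2.9, 0.8, -10.2]
opening: 0.284
t 8.8 pos [ 0.5468 -0.0764  0.2396] xt [0.405 0.914 0.   ] yt [ 0.914 -0.405 -0.001] zt [-0.001  0.001 -1.   ] yaw_y -23.9 F [  2.9   0.8 -10.2] T [ 0.06 -0.57 -0.25] op 0.284 q [-0.35  0.34  1.78  0.    1.02  0.06]
```

View pics/z5scene.png

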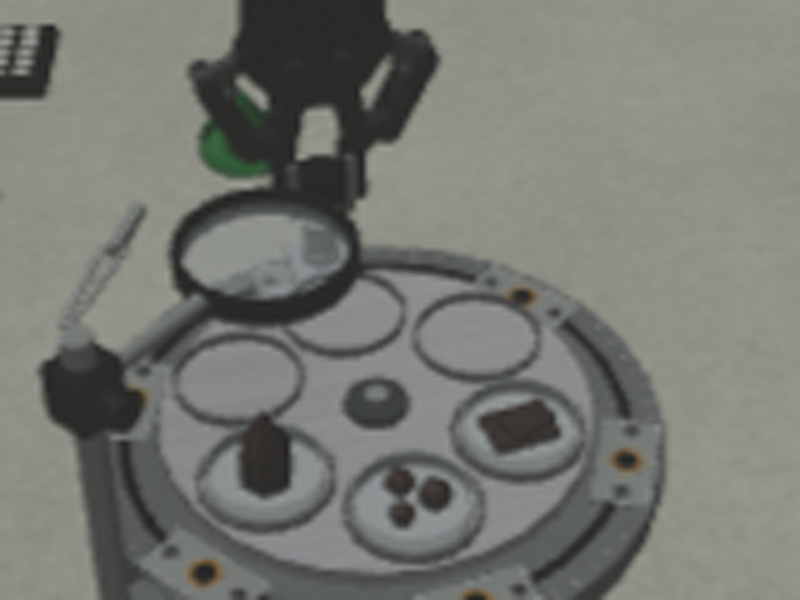

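View pics/z5top.png

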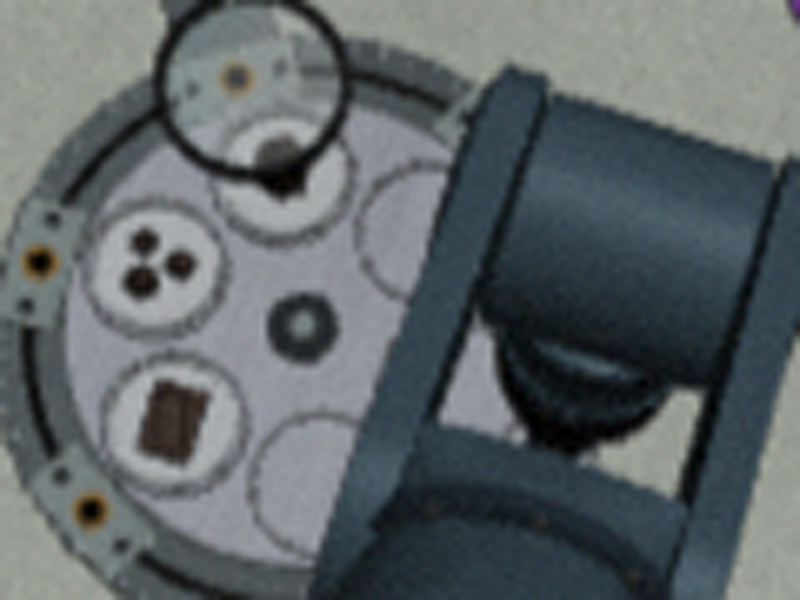

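The table has followed: the crystal is just short of the lens, at scene crop (265,470). The hole should be about 3° further on. I'll lower the pin almost to the rim and release it, with the fingers still straddling the knob.

```bash
python3 -m handwheel '[{"offset":[0,0,0.001],"spin":0,"grip":0.2},{"offset":[0,0,0.002],"spin":0,"grip":0.2},{"offset":[0,0,0.002],"spin":0,"grip":0.2},{"offset":[0,0,0.002],"spin":0,"grip":0.34},{"offset":[0,0,0.002],"spin":0,"grip":0.37},{"offset":[0,0,0.002],"spin":0,"grip":0.37},{"offset":[0,0,0.002],"spin":0,"grip":0.37}]'
python3 st.py;python3 - <<'E'
from h import *
p=cams.camera("scene");save(p,"scene6.png")
cv2.imwrite("pics/z6.png",cv2.resize(p["color"][170:230,270:350,::-1],(800,600),interpolation=cv2.INTER_CUBIC))
E
```

```text
time_s: 9.78
eef_pos: [0.5472, -0.0769, 0.2386]
eef_rot: [0.0, 0.838, 0.546, 0.0]
wrist_force: [-0.8, 0.8, -0.8]
opening: 0.369
t 9.78 pos [ 0.5472 -0.0769  0.2386] xt [ 0.405  0.915 -0.   ] yt [ 0.915 -0.405  0.001] zt [ 0.001 -0.    -1.   ] yaw_y -23.86 F [-0.8  0.8 -0.8] T [0.02 0.07 0.03] op 0.369 q [-0.35  0.34  1.78 -0.    1.02  0.06]
```

View pics/z6.png

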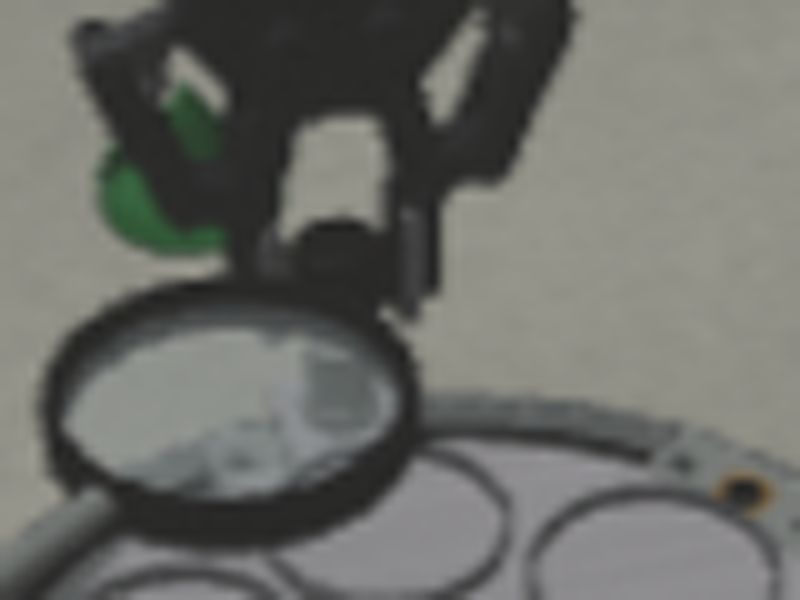

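The pin is released and resting on the rim, and the wrist force is about 0. I'll lower the hand 2 mm for better overlap and take up the slack tangentially with the trailing finger.

```bash
python3 -m handwheel '[{"offset":[0,0,0.002],"spin":0,"grip":0.37},{"offset":[0,0.001,0.002],"spin":-0.4,"grip":0.37},{"offset":[0,0.002,0.002],"spin":-0.9,"grip":0.37},{"offset":[0,0.003,0.002],"spin":-1.3,"grip":0.37},{"offset":[0.0001,0.004,0.002],"spin":-1.8,"grip":0.37},{"offset":[0.0001,0.004,0.002],"spin":-1.8,"grip":0.37}]'
python3 st.py
```

```text
time_s: 10.58
eef_pos: [0.55, -0.0778, 0.236]
eef_rot: [-0.001, 0.829, 0.559, -0.001]
wrist_force: [-6.2, 2.6, 4.8]
opening: 0.37
t 10.57 pos [ 0.55   -0.0778  0.236 ] xt [ 0.375  0.927 -0.   ] yt [ 0.927 -0.375 -0.003] zt [-0.003  0.001 -1.   ] yaw_y -22.03 F [-6.2  2.6  4.8] T [0.37 0.95 0.04] op 0.37 q [-0.35  0.35  1.77  0.    1.02  0.03]
```

```bash
python3 -m handwheel '[{"offset":[0,0.0007,0],"spin":-0.3,"grip":0.37},{"offset":[0,0.0014,0],"spin":-0.6,"grip":0.37},{"offset":[0,0.0014,0],"spin":-0.6,"grip":0.37}]'
python3 st.py
```

```text
time_s: 10.95
eef_pos: [0.5507, -0.0779, 0.2359]
eef_rot: [-0.002, 0.826, 0.563, -0.002]
wrist_force: [-10.0, 3.7, 9.1]
opening: 0.37
t 10.95 pos [ 0.5507 -0.0779  0.2359] xt [0.365 0.931 0.   ] yt [ 0.931 -0.365 -0.006] zt [-0.005  0.002 -1.   ] yaw_y -21.42 F [-10.    3.7   9.1] T [ 0.72  1.62 -0.01] op 0.37 q [-0.35  0.35  1.77  0.    1.02  0.02]
```

```bash
python3 - <<'E'
from h import *
p=cams.camera("scene");save(p,"scene7.png")
cv2.imwrite("pics/z7.png",cv2.resize(p["color"][170:230,270:350,::-1],(800,600),interpolation=cv2.INTER_CUBIC))
a=cv2.imread("pics/scene6.png").astype(int);d=np.abs(a-p["color"][:,:,::-1]).sum(2)
print(d[225:290,250:370].mean(),d[0:60,0:100].mean())
E
python3 st.py
```

```text
1.393846153846154 1.3668333333333333
t 11.0 pos [ 0.5507 -0.0779  0.2359] xt [0.365 0.931 0.   ] yt [ 0.931 -0.365 -0.006] zt [-0.005  0.002 -1.   ] yaw_y -21.42 F [-10.3   4.6   8.1] T [ 0.69  1.54 -0.01] op 0.372 q [-0.35  0.35  1.77  0.    1.02  0.02]
```

View pics/z7.png

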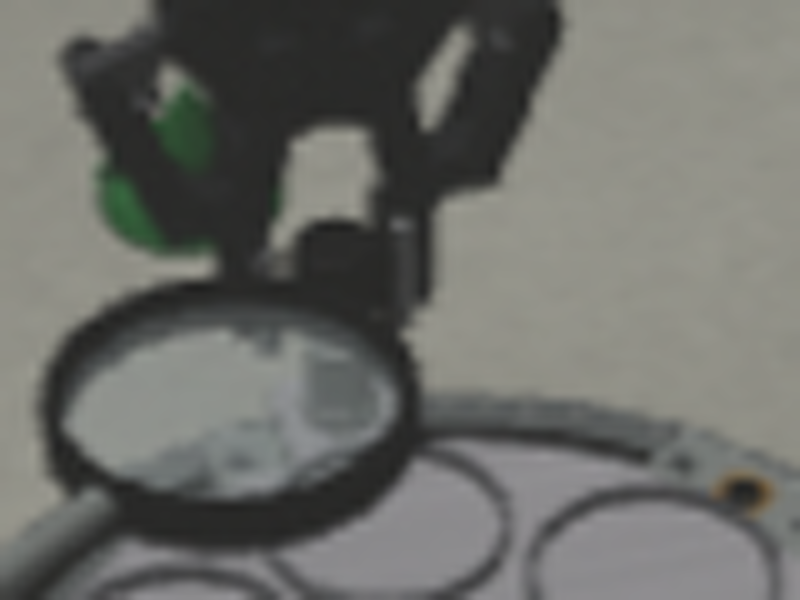

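The table hasn't moved, since the difference image is only noise. The finger is pressing the knob down as well as sideways, which adds to the friction, so I won't push harder. I'll back off, re-grip, lift the pin clear and carry it to the measured hole angle.

```bash
python3 -m handwheel '[{"offset":[0,-0.003,0],"spin":1.2,"grip":0.37},{"offset":[0,-0.0054,0],"spin":2.4,"grip":0.37},{"offset":[0,-0.0054,0],"spin":2.4,"grip":0.3},{"offset":[0,-0.0054,0],"spin":2.4,"grip":0.2},{"offset":[0,-0.0054,0],"spin":2.4,"grip":0.2},{"offset":[0,-0.0054,-0.0015],"spin":2.4,"grip":0.2},{"offset":[0,-0.0054,-0.0027],"spin":2.4,"grip":0.2},{"offset":[0,-0.0054,-0.0027],"spin":2.4,"grip":0.2}]'
python3 st.py
```

```text
time_s: 12.0
eef_pos: [0.5468, -0.0767, 0.2381]
eef_rot: [-0.0, 0.838, 0.546, -0.0]
wrist_force: [1.9, 0.3, -9.5]
opening: 0.285
t 12.0 pos [ 0.5468 -0.0767  0.2381] xt [0.405 0.914 0.   ] yt [ 0.914 -0.405 -0.001] zt [-0.001  0.    -1.   ] yaw_y -23.87 F [ 1.9  0.3 -9.5] T [ 0.02 -0.27 -0.05] op 0.285 q [-0.35  0.34  1.78  0.    1.02  0.06]
```

The pin is clear again. I'll carry it 3.3° on, to 57.3°, then lower it near the rim and release.

```bash
python3 -m handwheel '[{"offset":[0,0.0037,0],"spin":-1.6,"grip":0.2},{"offset":[0.0002,0.0075,0],"spin":-3.3,"grip":0.2},{"offset":[0.0002,0.0075,0],"spin":-3.3,"grip":0.2},{"offset":[0.0002,0.0075,0.0015],"spin":-3.3,"grip":0.2},{"offset":[0.0002,0.0075,0.002],"spin":-3.3,"grip":0.2},{"offset":[0.0002,0.0075,0.002],"spin":-3.3,"grip":0.34},{"offset":[0.0002,0.0075,0.002],"spin":-3.3,"grip":0.37},{"offset":[0.0002,0.0075,0.002],"spin":-3.3,"grip":0.37}]'
python3 st.py;python3 - <<'E'
from h import *
p=cams.camera("scene");save(p,"scene8.png")
cv2.imwrite("pics/z8.png",cv2.resize(p["color"][170:230,270:350,::-1],(800,600),interpolation=cv2.INTER_CUBIC))
E
```

```text
time_s: 13.0
eef_pos: [0.5545, -0.0799, 0.2378]
eef_rot: [0.001, 0.822, 0.569, 0.001]
wrist_force: [-0.2, 0.3, -0.8]
opening: 0.373
t 13.0 pos [ 0.5545 -0.0799  0.2378] xt [ 0.351  0.936 -0.   ] yt [ 0.936 -0.351  0.002] zt [ 0.002 -0.001 -1.   ] yaw_y -20.57 F [-0.2  0.3 -0.8] T [-0.    0.01 -0.  ] op 0.373 q [-0.35  0.36  1.76 -0.    1.02  0.  ]
```

View pics/z8.png

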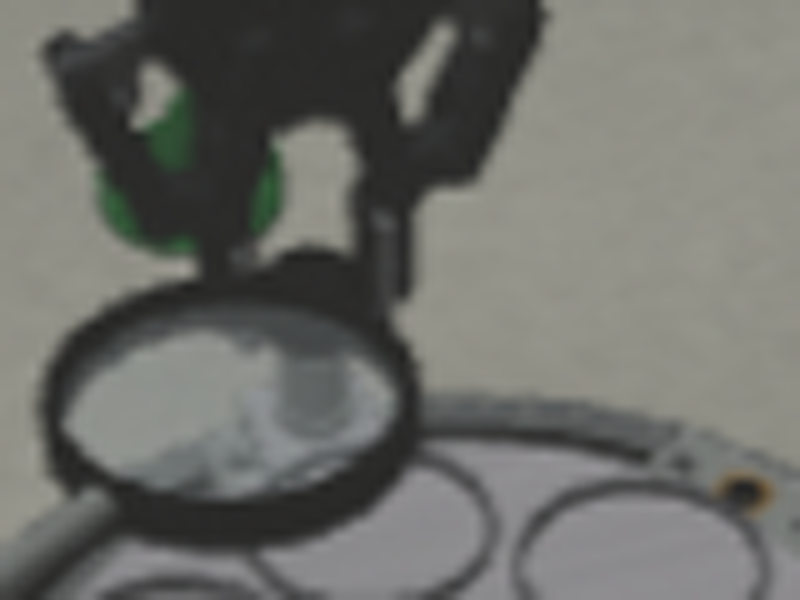

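Run:
```python
from h import *
p=cams.camera("scene")
for n,X in(("54up",(.5472,-.0769,.092)),("57up",(.5545,-.0799,.092)),("57home",(.5545,-.0799,.084))):
    u=proj(p,X);print(n,u.round(1),"crop",((u-[270,170])*10).round(0))
```

```text
54up [303.3 193.3] crop [333. 233.]
57up [300.5 193.8] crop [305. 238.]
57home [300.6 196.2] crop [306. 262.]
```

The knob top fell about 30 crop px. The prediction was +5 if the pin is still on the rim and +29 if home, so it has dropped in. I'll open, rise and move off for an unobstructed check.

```bash
python3 -m handwheel '[{"offset":[0,0,0],"spin":0,"grip":0.5},{"offset":[0,0,0],"spin":0,"grip":0.6},{"offset":[0,0,0],"spin":0,"grip":0.6},{"offset":[0,0,-0.03],"spin":0,"grip":0.6},{"offset":[0,0,-0.08],"spin":0,"grip":0.6},{"offset":[0,0,-0.13],"spin":0,"grip":0.6},{"offset":[-0.05,0,-0.14],"spin":0,"grip":0.6},{"offset":[-0.1,-0.02,-0.14],"spin":0,"grip":0.6},{"offset":[-0.15,-0.06,-0.14],"spin":0,"grip":0.6},{"offset":[-0.2,-0.1,-0.14],"spin":0,"grip":0.6},{"offset":[-0.25,-0.14,-0.14],"spin":0,"grip":0.6},{"offset":[-0.25,-0.14,-0.14],"spin":0,"grip":0.6},{"offset":[-0.25,-0.14,-0.14],"spin":0,"grip":0.6}]'
python3 st.py;python3 - <<'E'
from h import *
C=np.array([.5995,.0425])
for c,(x,y,w,hh) in(("scene",(240,160,160,120)),("top",(270,130,120,90))):
    p=cams.camera(c);save(p,c+"9.png")
    cv2.imwrite("pics/z9%s.png"%c,cv2.resize(p["color"][y:y+hh,x:x+w,::-1],(800,600),interpolation=cv2.INTER_CUBIC))
    for n,z in(("index_knob",.072),("crystal_dish_mid",.0385),("lens_spot",.04)):
        for r in landmark_of(p,n)[:3]:print(c,n,np.round(r["uv"],1),round(r["confidence"],2),atz(p,r["uv"],z).round(4))
    for z in(.06,.084):
        for dz in(0,.008):
            t=np.radians(249.6);print(c,"knob pred",z,dz,proj(p,(*(C+.13*np.array([np.cos(t),np.sin(t)])),z+dz)).round(1))
E
```

```text
time_s: 14.72
eef_pos: [0.3349, -0.2648, 0.3771]
eef_rot: [0.0, 0.822, 0.569, 0.0]
wrist_force: [1.1, -0.6, -0.6]
opening: 0.595
t 14.72 pos [ 0.3349 -0.2648  0.3771] xt [0.353 0.936 0.   ] yt [ 0.936 -0.353  0.001] zt [ 0.001 -0.    -1.   ] yaw_y -20.66 F [ 1.1 -0.6 -0.6] T [-0.02 -0.03 -0.  ] op 0.595 q [-0.95 -0.14  1.99  0.    1.29 -0.59]
scene index_knob [304.  200.9] 0.45 [ 0.5509 -0.0697  0.072 ]
scene crystal_dish_mid [291.9 254.6] 0.77 [0.6784 0.0496 0.0385]
scene crystal_dish_mid [208.3 217.5] 0.7 [ 0.7746 -0.2106  0.0385]
scene crystal_dish_mid [286.3 186.1] 0.7 [ 0.5224 -0.2     0.0385]
scene lens_spot [295.1 256.4] 0.95 [0.6767 0.0607 0.04  ]
scene lens_spot [438.2 369.2] 0.41 [0.6404 0.4552 0.04  ]
scene knob pred 0.06 0 [301.1 203.1]
scene knob pred 0.06 0.008 [301.  200.9]
scene knob pred 0.084 0 [300.8 196.2]
scene knob pred 0.084 0.008 [300.7 193.9]
top index_knob [357.7 190.2] 0.47 [ 0.552 -0.086  0.072]
top crystal_dish_mid [420.6 154.9] 0.74 [ 0.6661 -0.2907  0.0385]
top crystal_dish_mid [309.4 157. ] 0.73 [0.6691 0.0582 0.0385]
top crystal_dish_mid [400.6 212.9] 0.72 [ 0.4842 -0.217   0.0385]
top lens_spot [312.  153.3] 0.69 [0.6804 0.0498 0.04  ]
top knob pred 0.06 0 [355.2 190.3]
top knob pred 0.06 0.008 [355.4 189.8]
top knob pred 0.084 0 [355.8 188.8]
top knob pred 0.084 0.008 [356.  188.2]
```

View pics/z9scene.png

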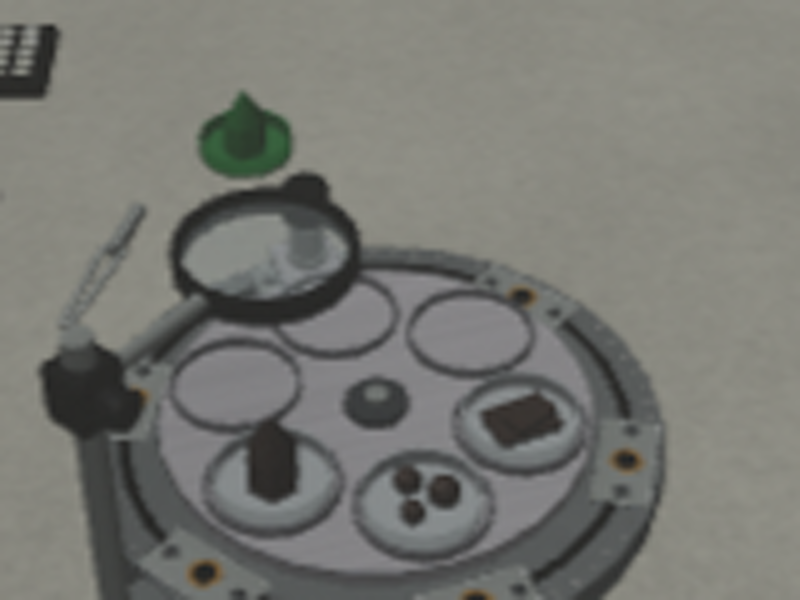

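View pics/z9top.png

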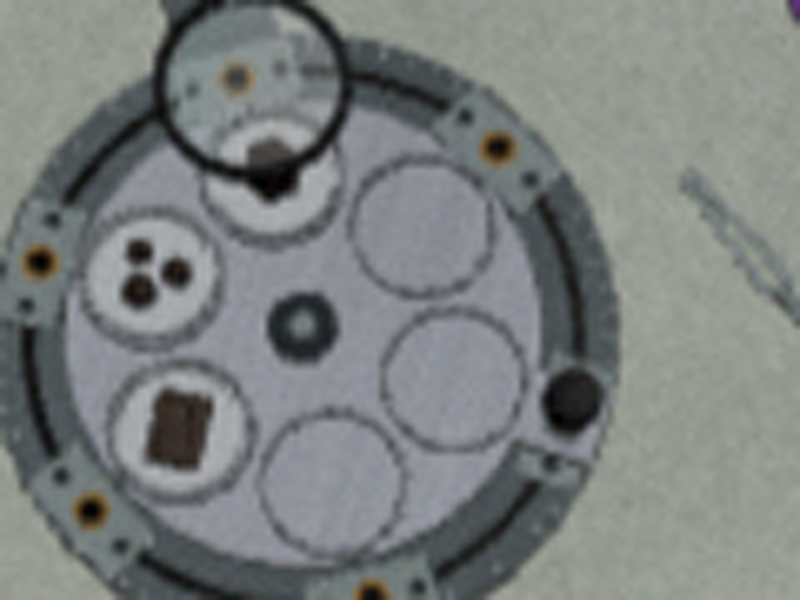

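Run:
```python
import cv2,numpy as np
for f,u,v in(("scene0",345.5,201.0),("scene9",301.0,196.2)):
    g=cv2.imread("pics/%s.png"%f).max(2).astype(float)
    for uu in(int(u)-1,int(u),int(u)+1):
        c=g[int(v)-8:int(v)+4,uu];bg=c[:3].mean();lv=(bg+40)/2;i=np.nonzero(c<lv)[0][0]
        print(f,uu,"edge",round(int(v)-8+i-1+(c[i-1]-lv)/(c[i-1]-c[i]),2),"minus home-pred centre",round(int(v)-8+i-1+(c[i-1]-lv)/(c[i-1]-c[i])-v,2))
```

```text
scene0 344 edge 198.5 minus home-pred centre -2.5
scene0 345 edge 198.52 minus home-pred centre -2.48
scene0 346 edge 198.56 minus home-pred centre -2.44
scene9 300 edge 194.0 minus home-pred centre -2.2
scene9 301 edge 194.12 minus home-pred centre -2.08
scene9 302 edge 194.23 minus home-pred centre -1.97
```

The knob's height matches home: the edge offset is −2.1 px, against −2.5 px at the start and about −4.4 px expected if it were still up. The crystal dish is under the lens, all three dishes are seated and the arm is clear.

```bash
python3 -c "
from bench import ctrl
print(ctrl.hand_in())"
```

```text
the job is handed in; nothing more can be done
None
```

The crystal's dish is under the magnifier, the table is locked with the pin home in the next hole, and the job is handed in at about 15 s. I pulled the knob up about 10 mm, turned the table about 57° counter-clockwise, released the pin over the hole, and moved the arm away.

**One failed attempt:** I first released the pin at 54° and tried to slide it along the rim with a finger. The table did not move, and the hand was pressing with about 11 N sideways and 9 N down. I stopped, re-gripped, lifted the pin clear and carried it to the measured hole, where it dropped in on release.

**Last checks:**
- **Pin:** the knob's top edge in the scene view sits within about 0.4 px of its home height; still on the rim it would show about 2 px higher. I did not test the lock by nudging the table.
- **Crystal dish:** measured at about (0.669 to 0.678, 0.050 to 0.058), against a lens spot measured at about (0.674, 0.054) at the start. That is about 5 mm or less off. The last lens-spot readings varied between the cameras, up to about (0.680, 0.050) and (0.677, 0.061); the worst same-camera gap was about 14 mm (top view).
- **Dishes and bench:** all three dishes look flat in their seats. The tweezers look unmoved in the last close-ups; I did not measure any of the bystanders, and the others were mostly outside those crops.
- **Hand:** the gripper is open and clear of everything, with about 1 N on the wrist.

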